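# Open the filter lid of the bench fume extractor

### The arm

A 6-joint arm with a two-finger parallel gripper is mounted at the origin on the work surface. World frame = base frame: x ahead of the robot, y to its left, z up, the work surface at z = 0. Lengths are in m, angles in degrees, forces in N, time in s.
With the tool pointing down it reaches from about 0.325 to 0.875 m from the base axis. Payload 4.4 kg.
Tool frame: the origin (TCP) lies at the very end of the fingers, on their centre line; the grasp point (between the pads) lies 19 mm behind it (r.tcp_to_grasp is the distance from the TCP to the grasp point, in m); z points along the fingers, x is the direction in which the jaws open and shut, and the axes are right-handed (so a half turn about z gives the same grasp; the last joint's range is limited). The gripper opens to 85 mm and grips with 20 to 120 N. Pads are 22 mm wide; open, the fingers measure 114 mm over their backs; the gripper's body (76 mm by 85 mm) begins 54 mm behind the grasp point. The pads swing forward as they close: fully open they stand 13 mm farther back than shut.
Start: joints at [56.866, 11.837, 88.321, -0, 79.842, -8.623], TCP at [0.239, 0.523, 0.231] pointing down, gripper open.
Joint ranges: [-156.59, 156.59], [-49.26, 127.26], [12.9, 141.05], [-63.56, 243.56], [4.71, 150.69], [-161.64, 161.64]. Speed limits (degrees/s): [159.86, 159.86, 180, 180, 180, 180].

### API

Orientations are given as [roll, pitch, yaw] about the fixed x, y, z axes, in that order (R = Rz(yaw) Ry(pitch) Rx(roll)).
In Python, from workcell import r, vision gives the robot as it stands. The module is installed in compiled form; this text tells all that it offers.
- The arm moves only by the tool arm_command, never from a script. Its argument "plan" is a list that holds one entry, the list of rows, each a list of 5 numbers: the shift along the tool's x, y, z in cm, then the turn about the tool's z in rad, then the finger opening in cm, from 0 to 8.54. In form: [[[x, y, z, turn, grip], ...]]. A call has 1 to 12 rows; each row is the pose to reach, as a shift and turn from the pose measured when the call began, along the tool's axes at that moment; what a row does not reach only later rows make up. A row lasts 1/8 s, in which the tool goes at most 62.5 mm and 10.7 degrees, less where a joint would pass 70% of its speed; a pose out of reach is approached as far as the arm can. A call with a gripper value outside its range is refused whole. The fingers move at their own pace and stop on an object; the grip force is fixed at half the most. Time passes only in rows, so rows that repeat a pose let the fingers close. It gives the time, the measured TCP pose, the force and the opening at its end, in the units of the state.
- r.sense(): the state, without advancing time (a new reading comes with each control period).
- vision.grab_frame(name): name is "scene" or "top"; returns a dict with "img" (420x560x3 uint8, blue, green, red), "depth" (420x560 float32, m along the optical axis (not along the pixel's ray), 0 where there is no reading), "fov_y" (degrees; the focal length in pixels is half the picture's height over the tangent of half this angle, whatever the lens; pixels are square), "cx", "cy" (the principal point, pixels), "rvec" (rotation vector, rad) and "tvec" (3), from world to camera coordinates, as OpenCV has them. Camera axes: x right, y down, z forward; pixel columns grow to the right and rows downward; lengths in m; the calibration is good to about 2 mm. A picture is of the moment at which its call begins.
- r.finish_job(): hands the job in, once; it reports no verdict.
Trained networks look in the newest picture that a camera, given by its name, has taken for a name from the list of things; names that differ only in an ending like _2 or _b are one class to them, and where a whole thing is asked for, a point or a joint stands for the part that bears it (a point fixed in the world has none). Each returns a list of dicts, best first, with "confidence" (0 to 1); they miss things now and then, are a little off and sometimes report something else, mostly with a low value. They report only what shows in the picture. A call takes as long as a camera call. They do not tell look-alikes from the thing itself.
- vision.recognise(camera, query): "at" ([x, y, z] in m, in world coordinates, good to about 4 mm: the middle of the surface that is visible of it).
- vision.outline_of(camera, query): "mask" (420x560 bool, what is visible of it).
The state is a dict: "clock": time; "joint_pos": joint angles; "qvel": joint speeds; "joint_torque": joint torques, N m; "eef_pos": TCP position; "tool_rot": TCP orientation; "force": force on the tool from outside, world axes, zero at the start; "moment": the same for the moment, N m; "grip_width": finger opening in m.
Only numpy, scipy, OpenCV 4.12 (cv2) and the standard library are available. Lean on these libraries where they do the work, as an engineer would, in place of code of your own. Each camera call takes 0.05 s, during which the arm holds its last target.

### The job

On the glass worker's bench, uncover the filter of the fume extractor for a check: press the lid's snap tab down with a fingertip until the spring kicks the lid loose, then let the tab go and push the lid by its end, along its guides and onto the flat blower top, until the whole filter opening is uncovered and the lid is left lying flat on the blower top. Only press and push: do not lift the lid, do not let it fall off the machine, and leave the things standing around it where they are.

Things in the scene. Friction and masses are not known exactly. Their poses are not given: they have to be found in the camera images.
- extractor: Bench-top fume extractor, white painted box fixed to the bench. Origin: centre of its underside, at bench level, z up. y runs along its length (-165 to +165 mm) from the filter bay to the blower, x across it (-125 to +95 mm; -x is the front with switch and louvres). The flat top is 100 mm above the bench; from y -28 to +165 and x -72 to +95 it is the bare blower top, where the lid is left.
- opening_edge (a point): Middle of the filter opening's edge on the blower side, level with the flat top (extractor frame 0, -28, 100 mm). The opening is 92 mm (x -46 to +46) by 84 mm (y -112 to -28), the pleated filter 11 mm down in it. The lid's end must pass this edge towards the extractor's +y.
- guide_rails (a point): Mid-point between the two guide rails, level with the flat top (extractor frame 0, -56, 100 mm). They stand 11.5 mm above the top and hold the lid's side flanges down: front one x -70 to -52, y -92 to -20; back one x +52 to +70, y -125 to -20 mm (extractor frame). The lid slides between them along +y and leaves them at the blower side.
- end_shoulder (a point): Centre of the shoulder beyond the bay's end (extractor frame 12, -145, 90 mm), y -165 to -125, x -72 to +95, 10 mm lower than the flat top: free room for a finger behind the lid, but for a spring pocket at x -61 to -41, y -162 to -143, rising 11 mm above the flat top, whose 9 mm steel pin bears on the lid's end.
- snap_tab (a joint): Snap tab: sprung grey plastic tongue along the lid's front side, 106 mm long from its root at the +y end, with a ribbed pad at its free end and a barb in a notch of the lid's front flange. 0 rad at rest (up), 0.115 pressed to its stop (pad about 10 mm lower). The lid comes loose at about 0.06. It takes about 6 N at the pad, up to the firm stop, and springs back when let go.
- tab_pad (a point): Centre of the top face of the snap tab's ribbed pad: press here, straight down. The pad is 42 mm (extractor x) by 38 mm (y), at rest 108 mm above the bench, 22 mm above the apron under it, at (-97, -107, 108) mm in the extractor frame. The lid's raised part begins 51 mm from it towards +x.
- lid: Filter lid, loose, grey plastic with six black slots, about 250 g, over the filter opening. Origin: centre of its underside; seated at (0, -70, 100) mm in the extractor frame, axes alike. 120 mm (x) by 110 mm (y), flange 6 mm thick, middle raised to 17 mm (92 mm wide). Locked until the tab is pressed; then the spring pin kicks it about 12 mm along +y and it stays loose, sliding with 1 to 8 N.
- lid_end (a point): Centre of the lid's flat end face on the side away from the blower (lid frame: 0, -55, 8.5 mm), half-way up the 17 mm high face: the place to push, along the extractor's +y. The spring pin bears 51 mm from it towards -x.
- lid_corner_near (a point): Bottom corner of that end of the lid, on the -x (tab) side.
- lid_corner_far (a point): Bottom corner of that end of the lid, on the +x side.
- frit_jar: Bystander: amber glass jar with metal cap, 60 mm across, 85 mm high, standing in front of the blower half. Origin: centre of its underside.
- vase: Bystander: small green glass vase, 80 mm across, 115 mm high, standing beyond the blower end. Origin: centre of its underside.
- paddle: Bystander: graphite paddle with wooden handle, about 195 mm long, 60 mm wide, 16 mm high, lying behind the extractor. Origin: underside of the plate's edge at the handle.
- spare_filter: Bystander: spare filter, 90 by 82 by 23 mm, lying beyond the filter end. Origin: centre of its underside.
Things that resemble listed ones, but are neither listed nor needed, are in the scene too. What is shaped like the lid but orange or red is not meant.

How it is judged:
By the outcome, as a careful person would: the job done as asked, in the order asked, and still so for the second after the job is handed in, with the robot touching nothing.
It also fails if it takes over 38 s, if anything falls off the work surface, if the arm or the gripper's body presses on something with over 40 N, if the wrist force passes 120 N, or if a joint passes its speed limit or range.

## Working session

There is one attempt and no reset: what is moved stays moved. The work goes in short steps, Python scripts to look and compute and a tool call to move; the robot and the scene stay as the last step left them, time stands still between calls to the robot, and variables do not carry over. Pictures are saved under pics/ and viewed, and the job is handed in when it is done.

Besides the shell and the picture viewer there is one more tool, called after ">>>" by a JSON object that holds its "fn" and its "kwargs", one argument or row to a line. arm_command: Moves the arm, as the interface text tells. Its arguments: {"type":"object","properties":{"plan":{"type":"array"}},"required":["plan"]}

```bash
mkdir -p pics; cat > h.py <<'E'
import numpy as np, cv2
from workcell import r, vision
def grab(n):
    f=vision.grab_frame(n); f['R']=cv2.Rodrigues(np.array(f['rvec'],float))[0]; f['t']=np.array(f['tvec'],float).ravel()
    f['f']=f['img'].shape[0]/2/np.tan(np.radians(f['fov_y']/2)); return f
def cloud(f):
    d=f['depth']; v,u=np.mgrid[:d.shape[0],:d.shape[1]]
    c=np.stack([(u-f['cx'])*d/f['f'],(v-f['cy'])*d/f['f'],d],-1)
    w=(c-f['t'])@f['R']; w[d==0]=np.nan; return w
def proj(f,p):
    c=np.atleast_2d(p)@f['R'].T+f['t']; return c[:,:2]/c[:,2:]*f['f']+[f['cx'],f['cy']]
E
python3 - <<'E'
from h import *
for n in ('scene','top'):
    f=grab(n); cv2.imwrite(f'pics/{n}0.png',f['img'])
    print(n,f['fov_y'],f['cx'],f['cy'],-f['R'].T@f['t'])
    for q in ['extractor','lid','tab_pad','lid_end','opening_edge','lid_corner_near','lid_corner_far','guide_rails','end_shoulder','frit_jar','vase','paddle','spare_filter']:
        for d in vision.recognise(n,q)[:3]:
            print(n,q,np.round(d['at'],3),round(d['confidence'],2),proj(f,d['at']).round()[0])
print(r.sense())
E
```

```text
scene 46.8785451348286 285.9853797443453 213.56384095342213 [1.25580145 0.45962184 0.98583428]
scene extractor [0.601 0.16  0.098] 0.83 [304. 222.]
scene lid [0.828 0.039 0.015] 0.9 [214. 296.]
scene lid [ 0.424 -0.179  0.018] 0.76 [225. 157.]
scene lid [0.581 0.071 0.118] 0.59 [275. 198.]
scene tab_pad [0.488 0.021 0.105] 0.66 [275. 171.]
scene tab_pad [0.6   0.16  0.102] 0.27 [304. 221.]
scene lid_end [ 0.42  -0.179  0.018] 0.82 [226. 156.]
scene lid_end [0.827 0.043 0.014] 0.75 [215. 296.]
scene lid_end [0.578 0.075 0.117] 0.72 [276. 198.]
scene opening_edge [0.601 0.163 0.094] 0.61 [305. 224.]
scene lid_corner_near [ 0.424 -0.178  0.02 ] 0.89 [225. 156.]
scene lid_corner_near [ 0.755 -0.143  0.02 ] 0.85 [167. 243.]
scene lid_corner_near [0.576 0.074 0.119] 0.7 [276. 197.]
scene lid_corner_far [0.827 0.042 0.019] 0.9 [215. 295.]
scene lid_corner_far [ 0.426 -0.183  0.017] 0.69 [223. 157.]
scene lid_corner_far [ 0.755 -0.146  0.018] 0.68 [167. 243.]
scene end_shoulder [0.6   0.16  0.102] 0.69 [304. 221.]
scene frit_jar [0.374 0.155 0.078] 0.84 [339. 167.]
scene frit_jar [0.579 0.07
[... 1692 characters left out ...]
ter [0.357 0.147 0.081] 0.24 [242. 308.]
{'clock': 1.4, 'joint_pos': array([ 5.68667679e+01,  1.18378613e+01,  8.83216243e+01,  1.02592513e-03,
        7.98402690e+01, -8.62269667e+00]), 'qvel': array([ 0.03671744, -0.12748701, -0.06589609,  0.06091797, -0.04895554,
        0.03134839]), 'joint_torque': array([ 7.08042826e-04, -3.83041513e+01, -2.91964674e+01, -9.19236459e-05,
        7.88563775e-04,  1.68019710e-05]), 'eef_pos': array([0.23855175, 0.52319   , 0.23127469]), 'tool_rot': array([-1.79999038e+02, -3.94003665e-04,  6.54892836e+01]), 'force': array([-0.94479255, -0.07113818, -0.42609013]), 'moment': array([ 0.0018943 , -0.03016145,  0.00918422]), 'grip_width': 0.08555135459599959}
```

View pics/scene0.png

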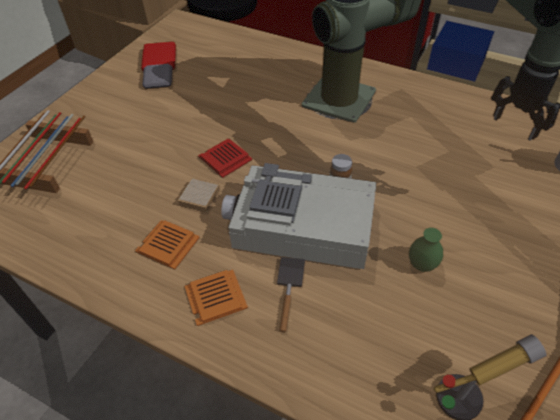

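View pics/top0.png

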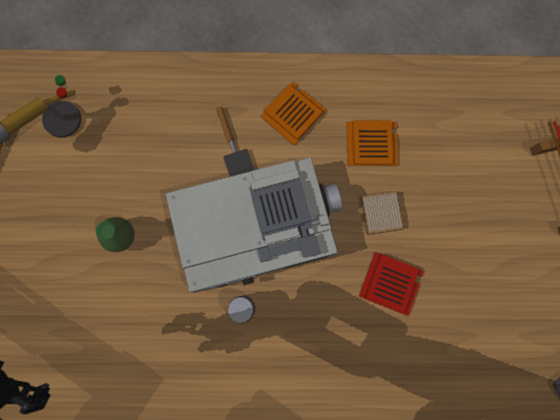

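Look-alikes for the lid in the top view are orange at (293,112) and (372,143) and red at (391,283). The grey one on the white box at (281,207) is the lid. Its pad is at (310,245), the spring pocket is near (308,230), the jar at (241,309) and the vase at (115,235). Next I'll fit the extractor's pose and check a close crop.

```bash
cat > fit.py <<'E'
from h import *
from scipy.optimize import minimize
def T(yaw,x,y):
    c,s=np.cos(yaw),np.sin(yaw); return lambda p:np.c_[np.atleast_2d(p)[:,:2]@np.array([[c,s],[-s,c]])+[x,y],np.atleast_2d(p)[:,2]]
E
python3 - <<'E'
from fit import *
f=grab('top'); w=cloud(f)
m=np.zeros(w.shape[:2],bool); m[150:300,160:345]=1
z=w[...,2]
# heights histogram
h,e=np.histogram(z[m&(z>.05)],bins=np.arange(.05,.14,.002)); print([(round(a,3),b) for a,b in zip(e,h) if b>30])
top=m&(abs(z-.1)<.006)
pts=w[m&(z>.08)][:,:2].astype(np.float32)
rc=cv2.minAreaRect(pts); print('rect all',rc)
lid=m&(abs(z-.117)<.004)
n,l,s,c=cv2.connectedComponentsWithStats(lid.astype(np.uint8)); i=1+np.argmax(s[1:,4]); print(s[i])
print('raised',cv2.minAreaRect(w[l==i][:,:2].astype(np.float32)), np.median(w[l==i],0))
big=cv2.resize(f['img'][140:310,150:350],None,fx=4,fy=3.5,interpolation=cv2.INTER_CUBIC); 
big=cv2.resize(f['img'][150:300,160:345],(740,600),interpolation=cv2.INTER_CUBIC);cv2.imwrite('pics/crop0.png',big)
E
```

```text
[(np.float64(0.05), np.int64(31)), (np.float64(0.052), np.int64(37)), (np.float64(0.054), np.int64(31)), (np.float64(0.058), np.int64(31)), (np.float64(0.064), np.int64(38)), (np.float64(0.066), np.int64(45)), (np.float64(0.07), np.int64(41)), (np.float64(0.072), np.int64(52)), (np.float64(0.074), np.int64(76)), (np.float64(0.076), np.int64(91)), (np.float64(0.078), np.int64(67)), (np.float64(0.08), np.int64(155)), (np.float64(0.082), np.int64(567)), (np.float64(0.084), np.int64(1134)), (np.float64(0.086), np.int64(1071)), (np.float64(0.088), np.int64(728)), (np.float64(0.09), np.int64(418)), (np.float64(0.092), np.int64(175)), (np.float64(0.094), np.int64(246)), (np.float64(0.096), np.int64(1226)), (np.float64(0.098), np.int64(2391)), (np.float64(0.1), np.int64(2363)), (np.float64(0.102), np.int64(1043)), (np.float64(0.104), np.int64(460)), (np.float64(0.106), np.int64(318)), (np.float64(0.108), np.int64(335)), (np.float64(0.11), np.int64(366)), (np.float64(0.112), np.int64(374)), (np.float64(0.114), np.int64(583)), (np.float64(0.116), np.int64(857)), (np.float64(0.118), np.int64(462)), (np.float64(0.12), np.int64(109))]
rect all ((0.5224397778511047, 0.10586974769830704), (0.2650524973869324, 0.3686285614967346), 15.482748985290527)
[ 252  180   59   54 2030]
raised ((0.5718684196472168, 0.06586186587810516), (0.0922541618347168, 0.10783550888299942), 15.379729270935059) [0.57154722 0.06588882 0.11686765]
```

View pics/crop0.png

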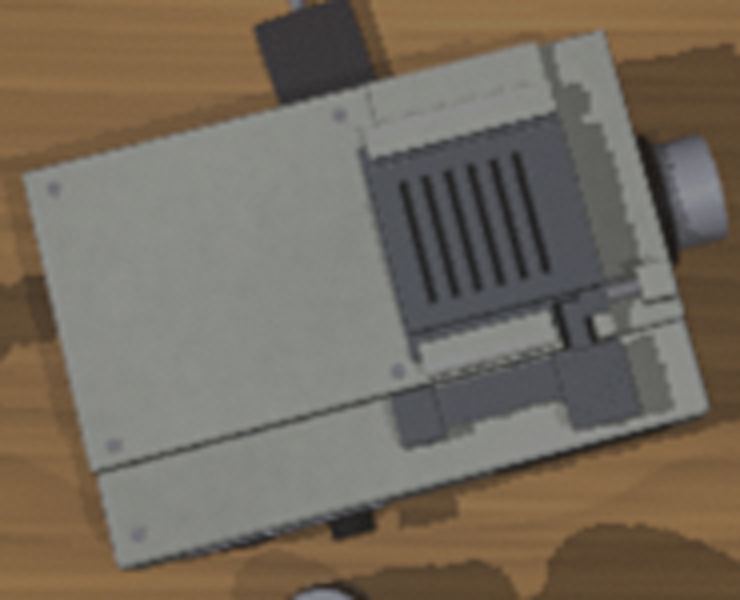

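```bash
python3 - <<'E'
from fit import *
yaw=np.radians(15.42); c,s=np.cos(yaw),np.sin(yaw)
E0=np.array([.5719,.0659])-0.0+.07*np.array([-s,c]); print(E0)
t=T(yaw,*E0)
ims=[]
for n in ('top','scene'):
    f=grab(n); w=cloud(f)
    im=cv2.resize(f['img'],None,fx=4,fy=4,interpolation=cv2.INTER_CUBIC)
    def poly(p,col):
        q=proj(f,t(np.array(p)/1000.)); cv2.polylines(im,[np.int32(q*4+1.5)],True,col,1)
    poly([(-72,-165,90),(95,-165,90),(95,165,100),(-72,165,100)],(0,255,0))
    poly([(-125,-165,86),(-72,-165,86),(-72,165,86),(-125,165,86)],(0,255,255))
    poly([(-46,-125,117),(46,-125,117),(46,-15,117),(-46,-15,117)],(0,0,255))
    poly([(-118,-126,108),(-76,-126,108),(-76,-88,108),(-118,-88,108)],(255,0,255))
    poly([(-61,-162,111),(-41,-162,111),(-41,-143,111),(-61,-143,111)],(255,0,0))
    if n=='top': im=im[600:1200,640:1400]
    else: im=im[620:1120,860:1560]
    cv2.imwrite(f'pics/ov_{n}.png',im)
    # measure in extractor frame: top pts edges
    P=w.reshape(-1,3); L=np.c_[(P[:,:2]-E0)@np.array([[c,-s],[s,c]]),P[:,2]]*1000
    k=(abs(L[:,0])<150)&(abs(L[:,1])<190)&(L[:,2]>70)
    L=L[k]; print(n,[ (a,np.percentile(L[abs(L[:,2]-100)<6][:,i],[.5,99.5]).round(1)) for i,a in ((0,'x'),(1,'y'))], np.percentile(L[:,0],[.5,99.5]),np.percentile(L[:,1],[.5,99.5]))
    q=L[(abs(L[:,0]+97)<12)&(abs(L[:,1]+107)<12)]; print('pad z',np.median(q[:,2]))
    a=L[(abs(L[:,0])<40)&(L[:,2]>113)]; print('lid y',np.percentile(a[:,1],[1,99]))
for q in('tab_pad','lid'): 
  for d in vision.recognise('top',q)[:3]: print(q,(np.array([[c,s],[-s,c]])@(np.array(d['at'])[:2]-E0)*1000).round(1),d['confidence'])
S=r.sense();print(S['eef_pos'],S['clock'])
E
```

```text
[0.55328752 0.13338019]
top [('x', array([-102.4,   94. ])), ('y', array([-124. ,  164.3]))] [-124.75800394   93.53568488] [-180.92995481  163.56442251]
pad z 108.13293490804594
lid y [-122.84484895  -17.12737103]
scene [('x', array([-98. ,  97.6])), ('y', array([-140.3,  164.9]))] [-121.12729294   97.94905406] [-179.43008383  164.41737171]
pad z 107.98860433439347
lid y [-121.97760663  -16.25828826]
lid [-222.8 -271.4] 0.93
lid [ -0.3 -65.7] 0.87
lid [ 108.8 -321.1] 0.77
[0.23858273 0.52318403 0.23129092] 1.65
```

View pics/ov_top.png

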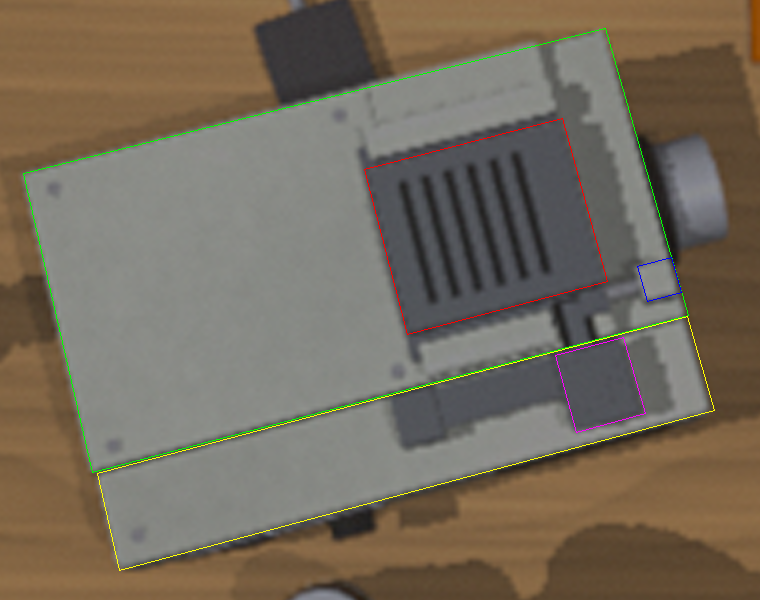

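View pics/ov_scene.png

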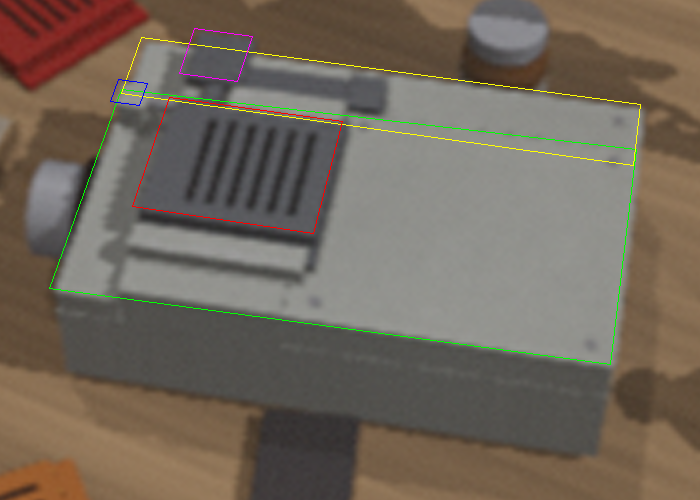

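The overlay fits within about 2–3 mm: lid outline, pad, pocket and box edges all match. The pad reads 108 mm high, as specified. Now I'll move above the pad with the fingers closed.

>>> {"fn": "arm_command", "kwargs": {
  "plan": [
    [[-2,2.4,0.5,0.06,4],[-5.5,6.6,1,0.16,0],[-9.5,11.4,2,0.28,0],[-13.5,16.2,3,0.4,0],[-17.5,21,4,0.5,0],[-21.5,25.8,5,0.6,0],[-25.5,30.6,5,0.7,0],[-29.5,35.4,5,0.8,0],[-33,39.6,5,0.874,0],[-35.5,42.6,5,0.874,0],[-36.85,44.23,5.5,0.874,0],[-36.85,44.23,7,0.874,0]]
  ]
}}

```text
clock: 3.15
eef_pos: [0.4891, 0.0038, 0.1613]
tool_rot: [180.0, -0.1, 15.3]
force: [-0.9, 0.5, -0.4]
grip_width: -0.0002
```

```bash
cat > st.py <<'E'
from fit import *
yaw=np.radians(15.42); c,s=np.cos(yaw),np.sin(yaw); E0=np.array([.5533,.1334])
def loc(p): return np.r_[np.array([[c,s],[-s,c]])@(np.array(p)[:2]-E0)*1000, p[2]*1000].round(1)
def st():
    S=r.sense(); print(S['clock'],'ext mm',loc(S['eef_pos']),S['tool_rot'].round(2),S['force'].round(1),S['grip_width'].round(4))
    return S
E
python3 -c "
from st import *
st()"
```

```text
Traceback (most recent call last):
  File "st.py", line 5, in st
    S=r.sense(); print(S['clock'],'ext mm',loc(S['eef_pos']),S['tool_rot'].round(2),S['force'].round(1),S['grip_width'].round(4))
                                                                                                        ^^^^^^^^^^^^^^^^^^^^^
AttributeError: 'float' object has no attribute 'round'
```

>>> {"fn": "arm_command", "kwargs": {
  "plan": [
    [[0,-0.2,2.5,0,0],[0,-0.2,4.5,0,0],[0,-0.2,5.1,0,0],[0,-0.2,5.4,0,0],[0,-0.2,5.6,0,0],[0,-0.2,5.75,0,0],[0,-0.2,5.9,0,0],[0,-0.2,6.05,0,0],[0,-0.2,6.15,0,0],[0,-0.2,6.2,0,0],[0,-0.2,6.2,0,0]]
  ]
}}

```text
clock: 4.53
eef_pos: [0.4893, 0.0057, 0.0997]
tool_rot: [180.0, -0.2, 15.3]
force: [-0.5, 1.9, 5.6]
grip_width: 0.0003
```

```bash
sed -i "s/S\['grip_width'\].round(4)/round(S['grip_width'],4)/" st.py
cat > look.py <<'E'
from st import *
import sys
st()
f=grab('scene'); w=cloud(f)
im=cv2.resize(f['img'][140:290,200:400],None,fx=4,fy=4,interpolation=cv2.INTER_CUBIC)
cv2.imwrite(f'pics/{sys.argv[1]}_s.png',im)
P=w.reshape(-1,3); L=np.c_[(P[:,:2]-E0)@np.array([[c,-s],[s,c]]),P[:,2]]*1000
a=L[(abs(L[:,0])<40)&(abs(L[:,2]-116)<5)&(abs(L[:,1])<160)]; print('lid y',np.percentile(a[:,1],[1,5,50,95,99]).round(1), 'x',np.percentile(a[:,0],[1,99]).round(1))
f=grab('top'); w=cloud(f)
im=cv2.resize(f['img'][150:300,160:345],(740,600),interpolation=cv2.INTER_CUBIC)
cv2.imwrite(f'pics/{sys.argv[1]}_t.png',im)
P=w.reshape(-1,3); L=np.c_[(P[:,:2]-E0)@np.array([[c,-s],[s,c]]),P[:,2]]*1000
a=L[(abs(L[:,0])<50)&(abs(L[:,2]-116)<5)&(abs(L[:,1])<160)]; print('lid y',np.percentile(a[:,1],[1,5,50,95,99]).round(1), 'x',np.percentile(a[:,0],[1,99]).round(1), cv2.minAreaRect(a[:,:2].astype(np.float32)))
E
python3 look.py a
```

```text
4.525 ext mm [ -95.6 -106.1   99.7] [179.96  -0.18  15.3 ] [-0.5  1.9  5.6] 0.0003
lid y [-110.9 -106.3  -56.4   -8.4   -3.7] x [-39.2  39.2]
lid y [-111.1 -100.   -46.7   -8.7   -4.7] x [-45.  45.] ((-0.038818359375, -58.17078399658203), (107.7551040649414, 94.68865966796875), 87.13658142089844)
```

View pics/a_s.png

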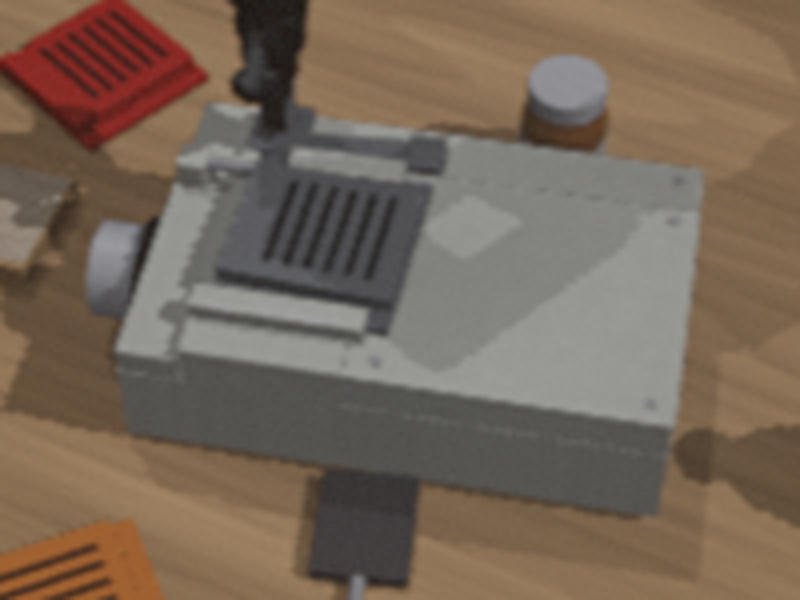

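The lid kicked about 12 mm along +y, and its end is now at y ≈ -112. I'll release the tab straight up and move behind the lid's end.

>>> {"fn": "arm_command", "kwargs": {
  "plan": [
    [[0,0,-1.2,0,0],[0,0,-3,0,0],[0,0,-5,0,0],[2,1.5,-5.5,0,0],[5,3,-5.5,0,1],[8,4.1,-5.5,0,2],[9.8,4.1,-5.5,0,2],[9.8,4.1,-4.5,0,2],[9.8,4.1,-2.5,0,2],[9.8,4.1,-1,0,2],[9.8,4.1,-0.4,0,2],[9.8,4.1,-0.4,0,2]]
  ]
}}

```text
clock: 6.12
eef_pos: [0.594, -0.008, 0.1035]
tool_rot: [180.0, -0.1, 15.3]
force: [-0.0, -0.4, 0.6]
grip_width: 0.0199
```

```bash
python3 look.py b
```

```text
6.125 ext mm [   1.6 -147.1  103.5] [ 1.7999e+02 -1.1000e-01  1.5290e+01] [-0.  -0.4  0.6] 0.0199
lid y [-145.2 -109.   -57.4   -7.5   -3.5] x [-38.9  39. ]
lid y [-110.5  -99.4  -45.2   -8.1   -4.5] x [-45.1  45.2] ((-0.5352363586425781, -75.09889221191406), (142.12184143066406, 94.65618896484375), 87.42417907714844)
```

View pics/b_s.png

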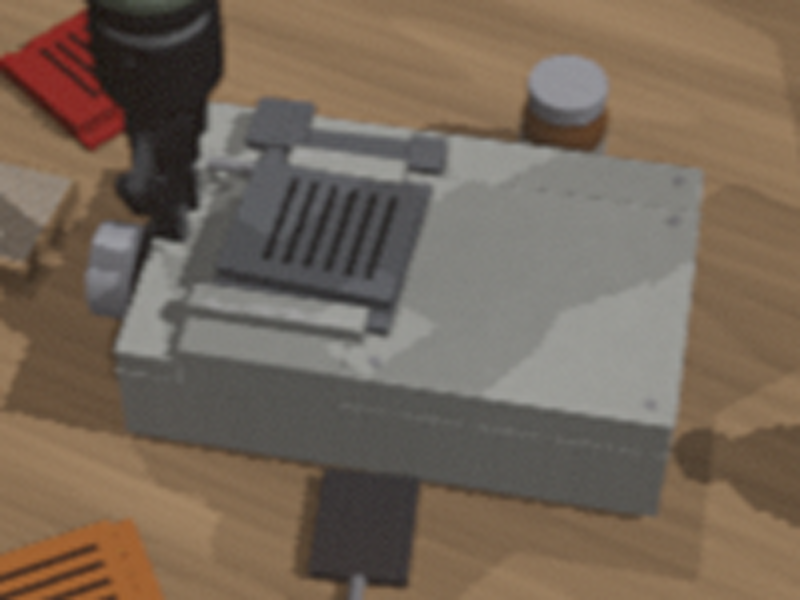

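Picture b_s: the tab is back up at (280,120) and the fingers stand behind the lid's end, in free room at (165,220). Pushing now.

>>> {"fn": "arm_command", "kwargs": {
  "plan": [
    [[0,-1,0,0,2],[0,-1.8,0,0,2],[0,-2.3,0,0,2],[0,-2.8,0,0,2],[0,-3.4,0,0,2],[0,-4,0,0,2],[0,-4.7,0,0,2],[0,-5.4,0,0,2],[0,-6.1,0,0,2],[0,-6.8,0,0,2],[0,-7.2,0,0,2],[0,-7.2,0,0,2]]
  ]
}}

```text
clock: 7.72
eef_pos: [0.5752, 0.0621, 0.1043]
tool_rot: [-180.0, -0.2, 15.3]
force: [0.1, 1.2, 0.1]
grip_width: 0.0196
```

```bash
python3 look.py c
```

```text
7.725 ext mm [  2.2 -74.6 104.3] [-1.800e+02 -1.500e-01  1.533e+01] [0.1 1.2 0.1] 0.0196
lid y [-73.2 -61.5 -10.2  38.4  42.7] x [-39.5  38.9]
lid y [-64.1 -57.6  -7.3  39.9  42.2] x [-47.5  43. ] ((-2.2482261657714844, -58.54100036621094), (203.29620361328125, 92.82286071777344), 89.56559753417969)
```

View pics/c_s.png

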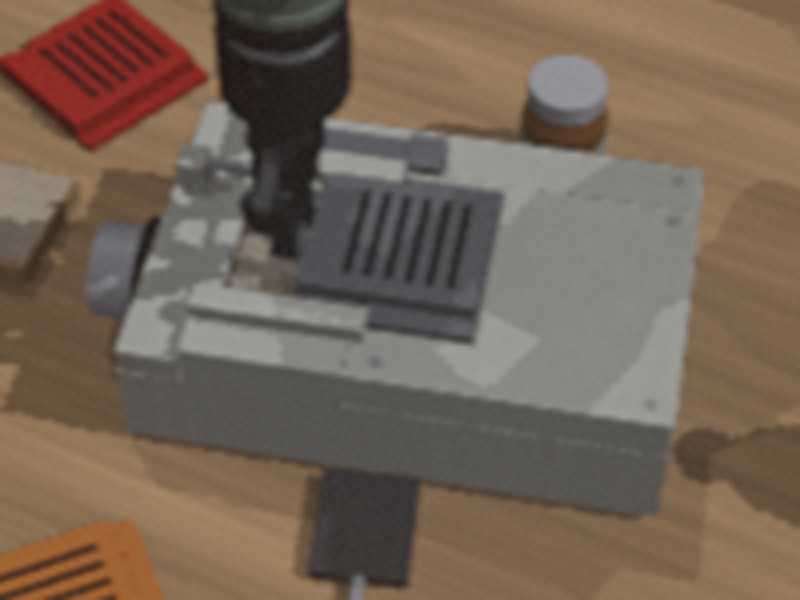

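The lid is sliding straight; its end is at y ≈ -65 and the filter is showing at (250,265). I'll push about 57 mm more.

>>> {"fn": "arm_command", "kwargs": {
  "plan": [
    [[0,-0.5,0,0,2],[0,-1.1,0,0,2],[0,-1.7,0,0,2],[0,-2.3,0,0,2],[0,-2.9,0,0,2],[0,-3.5,0,0,2],[0,-4.1,0,0,2],[0,-4.7,0,0,2],[0,-5.2,0,0,2],[0,-5.6,0,0,2],[0,-5.8,0,0,2],[0,-5.8,0,0,2]]
  ]
}}

```text
clock: 9.32
eef_pos: [0.5596, 0.1181, 0.104]
tool_rot: [-180.0, -0.1, 15.3]
force: [-0.8, 0.3, 0.6]
grip_width: 0.0201
```

```bash
python3 look.py d
```

```text
9.325 ext mm [  2.  -16.5 104. ] [-1.7997e+02 -1.2000e-01  1.5310e+01] [-0.8  0.3  0.6] 0.0201
lid y [-19.8  -3.6  47.1  96.3 100.6] x [-38.7  39.5]
lid y [-149.    -0.6   37.5   98.2  100.4] x [-47.7  42. ] ((-12.208314895629883, -28.473541259765625), (268.25115966796875, 89.06700134277344), 83.92247009277344)
```

View pics/d_s.png

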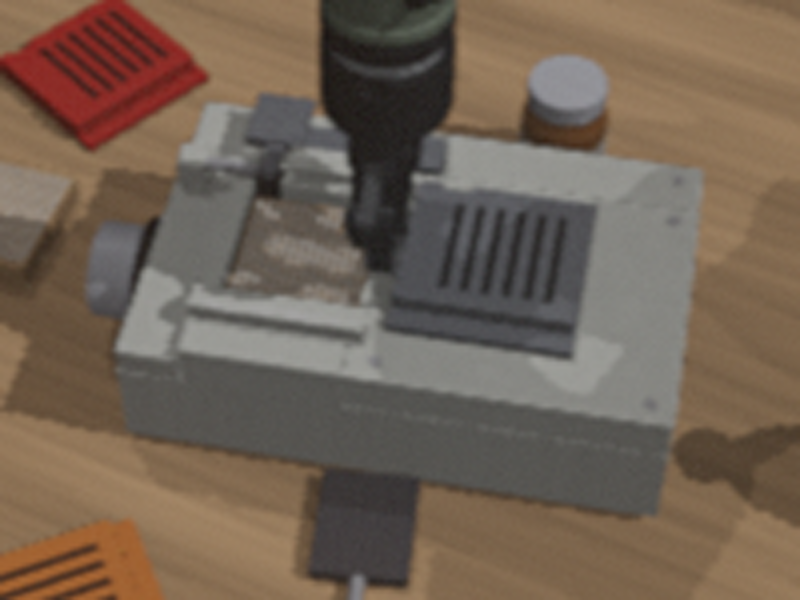

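The lid's end is past the edge, at about y -7. I'll back off 1.5 cm, then go up and clear.

>>> {"fn": "arm_command", "kwargs": {
  "plan": [
    [[0,0.8,0,0,2],[0,1.6,-0.2,0,2],[0,1.8,-2,0,2],[0,1.8,-5,0,2],[0,1.8,-9,0,2],[0,4,-13,0,2],[0,8,-15,0,2],[0,13,-15,0,2],[0,18,-15,0,2],[0,21,-15,0,2],[0,21,-15,0,2]]
  ]
}}

```text
clock: 10.8
eef_pos: [0.6153, -0.0874, 0.2551]
tool_rot: [180.0, -0.2, 15.1]
force: [-0.5, -0.4, 0.9]
grip_width: 0.0198
```

```bash
python3 look.py e; python3 - <<'E'
from st import *
for n in ('top','scene'):
    for q in('frit_jar','vase','paddle','spare_filter','lid','tab_pad'):
        for d in vision.recognise(n,q)[:3]: print(n,q,np.round(d['at'],3),round(d['confidence'],2),loc(d['at']))
E
```

```text
10.8 ext mm [   1.  -229.4  255.1] [179.97  -0.2   15.08] [-0.5 -0.4  0.9] 0.0198
lid y [ -5.5  -1.1  47.8  96.2 100.6] x [-39.3  38.8]
lid y [-6.5 -2.2 47.1 95.5 99.7] x [-47.3  43.1] ((-2.38043212890625, -29.433547973632812), (261.3027648925781, 92.62516021728516), 89.46482849121094)
top frit_jar [0.354 0.147 0.082] 0.68 [-188.8   66.5   82.5]
top vase [0.51  0.429 0.076] 0.68 [ 36.9 296.   75.7]
top paddle [0.701 0.182 0.01 ] 0.66 [155.1   7.2  10.4]
top spare_filter [ 0.6   -0.175  0.023] 0.66 [ -36.9 -309.7   23.3]
top lid [0.818 0.043 0.02 ] 0.79 [ 231.4 -157.8   19.7]
top lid [ 0.429 -0.245  0.007] 0.7 [-220.2 -331.8    6.8]
top lid [ 0.778 -0.098  0.005] 0.67 [ 154.7 -282.6    4.7]
top tab_pad [0.484 0.024 0.109] 0.9 [-96.2 -87.1 108.6]
top tab_pad [0.532 0.099 0.103] 0.48 [-29.9 -27.2 103.2]
scene frit_jar [0.368 0.156 0.081] 0.81 [-172.4   70.6   81.2]
scene vase [0.532 0.44  0.071] 0.74 [ 61.4 301.1  70.9]
scene paddle [0.707 0.178 0.014] 0.79 [160.5   2.3  13.7]
scene spare_filter [ 0.582 -0.165  0.018] 0.55 [ -51.3 -295.8   18. ]
scene lid [0.554 0.185 0.117] 0.98 [ 14.2  49.5 117.2]
scene lid [ 0.757 -0.143  0.017] 0.86 [ 122.7 -320.6   17. ]
scene lid [ 0.424 -0.176  0.018] 0.57 [-206.5 -264.    17.5]
scene tab_pad [0.488 0.018 0.105] 0.93 [-93.3 -93.8 105. ]
```

View pics/e_s.png

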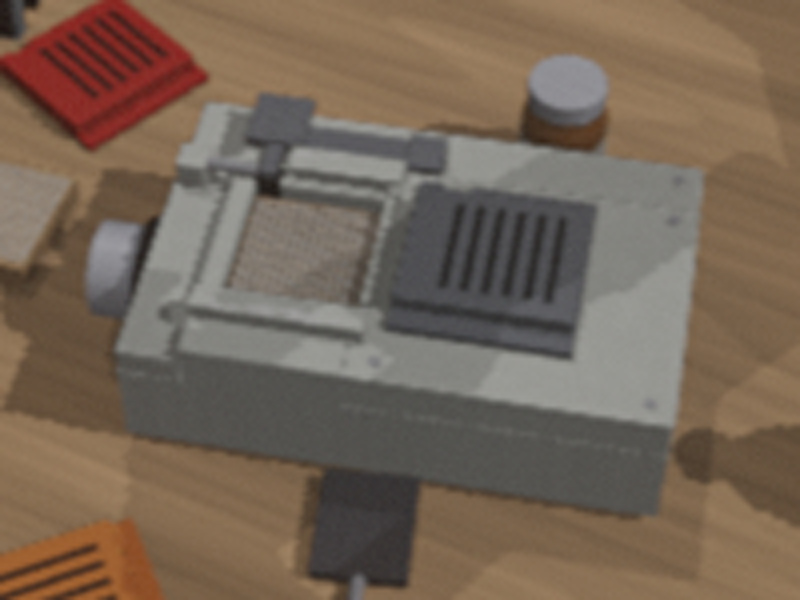

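View pics/e_t.png

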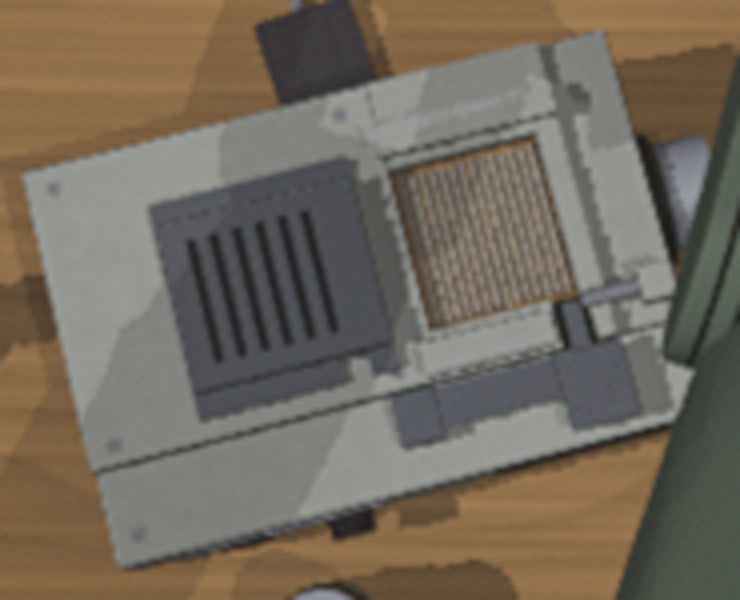

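The filter opening is fully uncovered, at top crop (485,235). The lid lies flat on the blower top at (275,290), the tab is back up, and the bystanders are where they were.

```bash
python3 -c "
from workcell import r
print(r.finish_job())"
```

```text
the job is handed in; nothing more can be done
None
```

The filter opening is fully uncovered and the lid lies flat on the blower top. I handed the job in at about 11.5 s on the robot clock.

**What I did:** I pressed the snap tab down about 8 mm with closed fingertips, reading 5.6 N, and the spring kicked the lid about 12 mm. I let the tab go straight up, then pushed the lid by its end along the guides with the fingers 2 cm apart. After that I backed the arm off and raised it clear.

**Last checks:**
- **Lid position:** its end is at about y = -6 mm in the extractor frame, roughly 22 mm past the opening edge and clear of the rails. Its top is at 117 mm, so it lies flat, and it stands about 2 mm to the -x side of centre.
- **Tab:** it is back up, at about 105–109 mm.
- **Bystanders:** the jar, vase and paddle read within about 6 mm of their first positions in both cameras.

**Disagreements:**
- **Spare filter:** the top camera placed it about 29 mm from its first reading, with the arm in view on that side. The scene camera showed it within 4 mm of where it started, and the arm never came down near it.
- **Lid in the top view:** the network's three top hits did not include the moved lid. I confirmed it there from the picture and the depth data instead.
- **Top-view rectangle fit:** the final lid-outline fit took in other parts as well, so I did not use it.

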